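# Click the bench supply up to 8 V and switch it on

### The job

The bench power supply is set too low and its output is off. Pushing with a fingertip and gripping nothing, click its voltage selector clockwise to 8 V, the fourth of its six positions (2, 4, 6, 8, 10 and 12 V), never going past 8 V, and only then push its output toggle switch over to on (away from the supply's front). Leave the supply where it stands and the things around it undisturbed.

Things in the scene. Friction and masses are not known exactly. Their poses are not given: they have to be found in the camera images.
- supply: low-voltage bench power supply: loose grey sloping-front box on rubber feet, about 3.6 kg, 230 mm deep (x), 260 wide (y), 103 high at the back. Origin: centre of its underside, on the bench; x from its low front to its back, y to its left, z up. Its sloping control panel runs from x = -115 mm (55 mm high) to x = +65 mm (103 mm high); behind it is a level deck 50 mm deep
- panel: the supply's white control panel, 172 x 244 mm, sloping 15 degrees, fixed to it. Origin: centre of the panel's face; x up the slope to the back, y to the left, z square out of the face. On it at (x, y) mm: selector axis (-2, 55), toggle switch (22, -85), two black binding posts 17 mm across and 23 tall at (-66, -60) and (-66, -98); the rest is flat within 7 mm
- selector (a joint): angle of the voltage selector, rad, growing clockwise seen from above. Six sprung clicks 0.524 (30 degrees) apart: 2 V 0, 4 V 0.524, 6 V 1.047, 8 V 1.571, 10 V 2.094, 12 V 2.618. Starts at rest at 2, 4 or 6 V. To leave a click takes about 0.08 N m (4 N at 20 mm from the axis); pushed past half way it snaps forward to the next click and stays
- selector_top (a point): on the selector's axis at the top of its bar, 26 mm above the panel; turns with it: x along the pointer, z out of the panel. The selector is a black pointer knob: skirt 54 mm across, 7 high; on it a bar 11 to 13 mm wide (2 mm less at the top), from 26 mm behind the axis to 30 mm ahead, where it is pointed; white line on top of the pointing half
- pointer_tip (a point): top of the bar at its pointed end, 29 mm from the selector's axis. At 2 V the pointer stands 75 degrees to the left of straight up the panel (panel x), at 8 V 15 degrees to the right of it, at 12 V 75 degrees to the right. Six black marks on the panel, 35 to 46 mm from the axis, growing in size from 2 V to 12 V, show the positions
- switch (a joint): angle of the output toggle switch, rad: 0 = off, leaning 0.28 rad to the panel's front; 0.56 = on, leaning 0.28 rad to its back. Over-centre: about 2 N at the tip moves it, past the middle (0.28) it snaps over and stays. Starts off
- switch_tip (a point): top of the toggle's black lever, a round bat 9 mm across near the top and 6 mm at the foot. The tip is 32 mm from the pivot, which lies 3 mm above the panel in a steel bush 13 mm across that stands 7 mm above the panel. Off, the tip is 34 mm above the panel
- specimen: insect in a clear resin block 42 x 72 x 20 mm, loose on the supply's back deck; origin: centre of its underside. Leave alone
- petri_dish: covered glass petri dish, 92 mm across, 17 mm high, on the bench left of the supply; origin: centre of its underside. Leave alone
- boss_head: metal boss-head clamp with two thumbscrews, 127 x 75 x 26 mm, on the bench right of the supply; origin: centre of its underside. Leave alone

How it is judged:
By the outcome, as a careful person would: the job done as asked, in the order asked, and still so for the second after the job is handed in, with the robot touching nothing.
It also fails if it takes over 45 s, if anything falls off the work surface, if the arm or the gripper's body presses on something with over 40 N, if the wrist force passes 120 N, or if a joint passes its speed limit or range.

### The arm

A 7-joint arm with a two-finger parallel gripper is mounted at the origin on the work surface. World frame = base frame: x ahead of the robot, y to its left, z up, the work surface at z = 0. Lengths are in mm, angles in rad, forces in N, time in s.
With the tool pointing down it reaches from about 400 to 900 mm from the base axis. Payload 5.5 kg.
Tool frame: the origin (TCP) lies on the mounting face of the last link; the fingertips stand ctrl.tcp_to_tips ahead of it and the grasp point (between the pads) lies 159 mm ahead of it (ctrl.tcp_to_tips is the distance from the TCP to the fingertips, in mm); x points along the fingers, y is the direction in which the jaws open and shut, and the axes are right-handed (so a half turn about x gives the same grasp; the last joint's range is limited). The gripper opens to 92 mm and grips with 3 to 60 N. Pads are 19 mm wide; open, the fingers measure 130 mm over their backs; the gripper's body (75 mm by 190 mm) begins 47 mm behind the grasp point.
Start: joints at [1.528, 0.501, -0.427, 1.55, 0.221, 1.138, -0.21], TCP at [195.713, -619.833, 404.729] pointing down, gripper open.
Joint ranges: [-2.88, 2.88], [-0.31, 2.03], [-1.54, 1.56], [0.2, 2.42], [-1.41, 4.55], [0.19, 2.02], [-2.57, 2.57]. Speed limits (rad/s): [2.57, 2.57, 3.14, 3.14, 3.14, 3.14, 3.14].

### API

Orientations are given as a 3x3 rotation matrix whose columns are the frame's x, y, z axes.
In Python, from rig import ctrl gives the robot as it stands. Calls block until the motion is done:
- ctrl.move_to(position, orientation): joint-space move of the TCP to a pose.
- ctrl.move_linear(position, orientation=None, velocity=150, until_force=None): straight line of the TCP; orientation=None keeps the orientation; velocity is the mean speed in mm/s. With until_force (N) it stops when the force on the tool has changed by that much, and returns True; else False.
- ctrl.movej(angles): joint-space move.
- ctrl.grip(opening, effort=None): finger opening in mm; effort is the grip in N (None keeps the last); returns when the fingers have stopped.
- ctrl.hold(seconds).
- ctrl.ik(position, orientation): joint angles nearest the present ones, or None.
- ctrl.get_state(): the state.
- ctrl.capture(name): name is "side" or "top"; returns the picture (384x512x3 uint8, red, green, blue); there is no depth.
- ctrl.calibration(name): a dict with "camera_matrix" (3x3 intrinsics, pixels), "pose" (4x4, takes a point from camera to world coordinates). Camera axes: x right, y up, looking along -z (the intrinsics and any distortion apply to the point x, -y, -z); pixel columns grow to the right and rows downward; lengths in mm; the calibration is good to about 2 mm. A picture is of the moment at which its call begins. calibration takes no time and is no camera call.
A pose or a line that the arm cannot do raises ctrl.IKError and nothing moves.
- ctrl.finish_job(): hands the job in, once; it reports no verdict.
Trained networks look in the newest picture that a camera, given by its name, has taken for a name from the list of things; names that differ only in an ending like _2 or _b are one class to them, and where a whole thing is asked for, a point or a joint stands for the part that bears it (a point fixed in the world has none). Each returns a list of dicts, best first, with "score" (0 to 1); they miss things now and then, are a little off and sometimes report something else, mostly with a low value. They report only what shows in the picture. A call takes as long as a camera call.
- ctrl.regions_of(name, camera): "pixels" (384x512 bool, what is visible of it).
- ctrl.tip_of(name, camera): "centre" ([x, y, z] in mm, in world coordinates, good to about 4 mm: a listed point, or the origin of a listed thing).
The state is a dict: "time_s": time; "joint_pos": joint angles; "joint_vel": joint speeds; "joint_torque": joint torques, N m; "position": TCP position; "tool_rot": TCP orientation; "wrist_force": force on the tool from outside, world axes, zero at the start; "wrist_torque": the same for the moment, N m; "grip_width": finger opening in mm.
Only numpy, scipy, OpenCV 4.12 (cv2) and the standard library are available. Lean on these libraries where they do the work, as an engineer would, in place of code of your own. Each camera call takes 0.05 s, during which the arm holds its last target. There are 200 camera calls.

## Working session

There is one attempt and no reset: what is moved stays moved. The work goes in short steps, each a Python script; the robot and the scene stay as the last script left them, time stands still between calls to the robot, and variables do not carry over. Pictures are saved under pics/ and viewed, about 8 in all and at most 12, crops included, and the job is handed in when it is done.

```bash
mkdir -p pics; ls
python3 - <<'E'
from rig import ctrl
import cv2,numpy as np
print(ctrl.tcp_to_tips, ctrl.get_state()['time_s'])
ims=[]
for c in('top','side'):
    im=ctrl.capture(c); cv2.imwrite(f'pics/{c}0.png',im[...,::-1]); ims.append(im)
    k=ctrl.calibration(c); print(c,np.round(k['camera_matrix'],1).tolist(),np.round(k['pose'],3).tolist(),[x for x in k if x not in('camera_matrix','pose')])
    for n in('supply','panel','selector_top','pointer_tip','switch_tip','specimen','petri_dish','boss_head'):
        print(n,[(np.round(d['centre'],0).tolist(),round(d['score'],2)) for d in ctrl.tip_of(n,c)[:2]])
E
```

```text
pics
178.0 0.0
top [[477.1, 0.0, 249.9], [0.0, 477.1, 193.2], [0.0, 0.0, 1.0]] [[0.005, 0.991, -0.13, 524.428], [-1.0, 0.003, -0.012, 47.614], [-0.011, 0.13, 0.991, 1089.054], [0.0, 0.0, 0.0, 1.0]] []
supply [([533.0, -60.0, 3.0], 0.96)]
panel [([504.0, -73.0, 82.0], 0.94), ([483.0, -20.0, 108.0], 0.22)]
selector_top [([481.0, -23.0, 105.0], 0.87), ([530.0, -152.0, 114.0], 0.32)]
pointer_tip [([494.0, 4.0, 109.0], 0.68)]
switch_tip [([532.0, -156.0, 114.0], 0.43)]
specimen [([603.0, 6.0, 108.0], 0.56)]
petri_dish [([484.0, 151.0, -2.0], 0.82)]
boss_head [([656.0, -273.0, 1.0], 0.87)]
side [[362.1, 0.0, 251.9], [0.0, 362.1, 189.3], [0.0, 0.0, 1.0]] [[0.946, 0.256, -0.197, 463.11], [-0.323, 0.742, -0.587, -465.489], [-0.003, 0.619, 0.785, 776.42], [0.0, 0.0, 0.0, 1.0]] []
supply [([533.0, -63.0, -2.0], 0.82), ([504.0, -75.0, 78.0], 0.69)]
panel [([505.0, -73.0, 79.0], 0.95)]
selector_top [([486.0, -22.0, 102.0], 0.63), ([659.0, -268.0, 3.0], 0.56)]
pointer_tip [([657.0, -267.0, -1.0], 0.73), ([486.0, -22.0, 102.0], 0.68)]
switch_tip [([528.0, -154.0, 110.0], 0.55)]
specimen [([605.0, 6.0, 103.0], 0.8)]
petri_dish [([483.0, 154.0, 0.0], 0.85), ([492.0, 2.0, 106.0], 0.25)]
boss_head [([652.0, -268.0, 1.0], 0.8)]
```

Run:
```python
import cv2
im=cv2.imread('pics/top0.png'); cv2.imwrite('pics/topc.png',cv2.resize(im[100:300,190:390],(800,600)[:1]*2 if 0 else (600,600),interpolation=cv2.INTER_CUBIC))
```

```text
(no output)
```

View pics/top0.png

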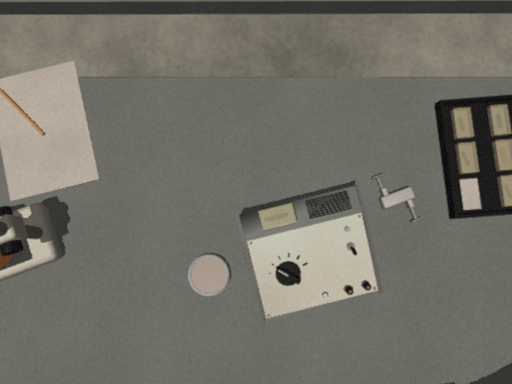

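View pics/side0.png

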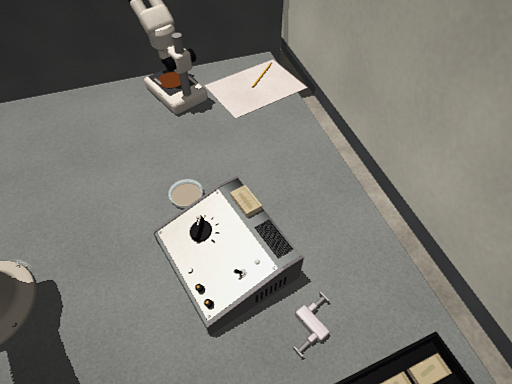

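View pics/topc.png

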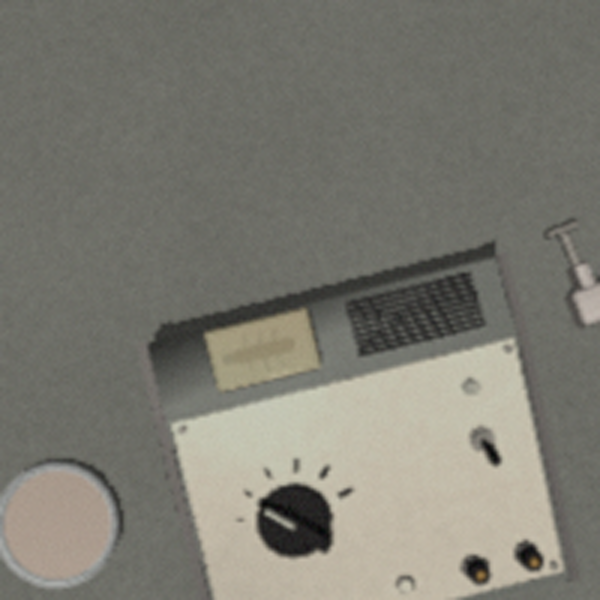

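```bash
cat > h.py <<'E'
import numpy as np,json,os
from scipy.spatial.transform import Rotation as R
from rig import ctrl
def pose(p): # supply x,y,yaw -> panel origin, rotation
    Rs=R.from_euler('z',p[2]).as_matrix()
    return np.array([p[0],p[1],0])+Rs@[-25,0,79], Rs@R.from_euler('y',-np.deg2rad(15)).as_matrix()
def proj(c,X):
    k=ctrl.calibration(c);T=np.linalg.inv(k['pose']);q=(np.atleast_2d(X)@T[:3,:3].T+T[:3,3])*[1,-1,-1]
    q=q@np.array(k['camera_matrix']).T;return q[:,:2]/q[:,2:]
P=json.load(open('p.json')) if os.path.exists('p.json') else None
def tool(tip,y,p=None):
    """tip & jaw dir in panel frame -> TCP pos, rot; tool square to panel"""
    o,Rp=pose(p or P); x=np.array([0,0,-1.]);y=np.array([*y,0.]);y/=np.linalg.norm(y)
    M=np.column_stack([x,y,np.cross(x,y)])
    return o+Rp@(np.array(tip,float)-178*x), Rp@M
AX=np.array([-2,55.])
def knob(sel,gap=0,h=11,r=15,s=1):
    f=np.deg2rad(75)-sel;p=np.array([np.cos(f),np.sin(f)]);t=np.array([np.sin(f),-np.cos(f)])
    c=AX+r*p-(6+19+gap)*t
    return tool([*c,h],s*t)
def sw(face,h=20,s=1): return tool([face-9.5,-85,h],[0,-s])
E
python3 - <<'E'
from h import *
import cv2
from scipy.optimize import least_squares
C=np.array([[86,122,0],[86,-122,0],[-86,-122,0],[-86,122,0.]])
obs={}
for c in('top','side'):
    m=ctrl.regions_of('panel',c)[0]['pixels'].astype(np.uint8)
    m=cv2.morphologyEx(m,cv2.MORPH_CLOSE,np.ones((15,15)))
    ct=max(cv2.findContours(m,0,2)[0],key=cv2.contourArea);h=cv2.convexHull(ct)
    q=cv2.approxPolyN(h,4).reshape(-1,2).astype(float)
    o,Rp=pose([533,-61,.25]);g=proj(c,o+C@Rp.T)
    obs[c]=np.array([q[np.argmin(np.linalg.norm(q-a,axis=1))] for a in g]);print(c,np.round(obs[c]).tolist())
f=lambda p,cs:np.concatenate([(proj(c,pose(p)[0]+C@pose(p)[1].T)-obs[c]).ravel() for c in cs])
for cs in(['top'],['side'],['top','side']):
    r=least_squares(f,[533,-61,.25],x_scale=[1,1,.01],loss='soft_l1',args=(cs,));print(cs,r.x.round(3),np.round(r.fun,1))
p=r.x;json.dump(list(p),open('p.json','w'))
o,Rp=pose(p)
for n,l in(('sel_top',(-2,55,26)),('sw',(13.2,-85,34)),('tip2V',(-2+29*np.cos(np.deg2rad(75)),55+29*np.sin(np.deg2rad(75)),26)),('tip4V',(-2+20.5,55+20.5,26))):print(n,(o+Rp@l).round(0))
E
python3 - <<'E'
from h import *
for s in(1,-1):
    for n,a in(('k4',knob(.52,6,s=s)),('k6',knob(1.05,s=s)),('k8',knob(1.57,s=s)),('k8up',knob(1.57,h=80,s=s)),('sw0',sw(3,s=s)),('sw1',sw(23,s=s))):
        q=ctrl.ik(*a);print(s,n,a[0].round(),None if q is None else np.round(q,2))
E
```

```text
top [[245.0, 240.0], [361.0, 212.0], [377.0, 291.0], [266.0, 319.0]]
side [[218.0, 189.0], [277.0, 268.0], [207.0, 321.0], [156.0, 232.0]]
['top'] [ 5.28313e+02 -6.60000e+01  2.45000e-01] [ 1.3  0.8 -0.4  0.6  0.1 -0.7 -0.6 -0.7]
['side'] [ 5.29038e+02 -6.60300e+01  2.48000e-01] [-0.7  0.1  0.   0.3  0.1 -0.2  0.5 -0.2]
['top', 'side'] [ 5.28753e+02 -6.60100e+01  2.47000e-01] [ 1.2  0.7 -0.4  0.3  0.1 -1.  -0.5 -0.8 -0.7  0.2 -0.1  0.3 -0.1 -0.1
  0.4 -0.2]
sel_top [483. -21. 104.]
sw [ 529. -154.  115.]
tip2V [483.   8. 106.]
tip4V [497.   4. 109.]
1 k4 [423.  -2. 258.] [ 0.75  0.38 -0.88  2.31  0.66  0.4  -1.18]
1 k6 [443.  -2. 263.] [ 0.74  0.4  -0.88  2.26  0.65  0.43 -1.69]
1 k8 [456.  -7. 266.] [ 0.68  0.39 -0.8   2.23  0.56  0.43 -2.12]
1 k8up [439. -11. 333.] [ 0.93  0.25 -1.03  2.22  0.31  0.56 -1.88]
1 sw0 [ 470. -169.  269.] [ 0.87  0.42 -0.62  2.12  0.23  0.46 -1.19]
1 sw1 [ 488. -164.  274.] [ 0.85  0.43 -0.63  2.08  0.25  0.48 -1.24]
-1 k4 [423.  -2. 258.] [ 1.05  0.64 -1.3   2.3   1.1   0.65  1.59]
-1 k6 [443.  -2. 263.] [ 1.03  0.66 -1.3   2.26  1.1   0.69  1.08]
-1 k8 [456.  -7. 266.] [ 1.03  0.69 -1.3   2.22  1.09  0.71  0.59]
-1 k8up [439. -11. 333.] [ 0.73  0.19 -0.79  2.22  0.16  0.54  1.39]
-1 sw0 [ 470. -169.  269.] [ 1.17  0.56 -1.01  2.11  0.67  0.56  1.57]
-1 sw1 [ 488. -164.  274.] [ 1.12  0.56 -0.98  2.08  0.64  0.57  1.58]
```

Run:
```python
from h import *
import cv2
ctrl.grip(0,20)
ctrl.move_to(*knob(.524,7,h=70)); 
hit=ctrl.move_linear(*knob(.524,7,h=12),velocity=80,until_force=4)
s=ctrl.get_state();print(hit,s['time_s'],s['grip_width'],np.round(s['wrist_force'],1),(s['position']-knob(.524,7,h=12)[0]).round(1))
a=ctrl.capture('side');b=ctrl.capture('top')
f=lambda x,u,v:cv2.resize(x[v:v+100,u:u+100],(400,400),interpolation=cv2.INTER_CUBIC)
cv2.imwrite('pics/k1.png',np.hstack([f(a,150,180),f(b,240,210)])[...,::-1])
```

```text
False 5.725 0.20098669320318172 [-0.1  0.1  0. ] [0.1 0.1 0.2]
```

View pics/k1.png

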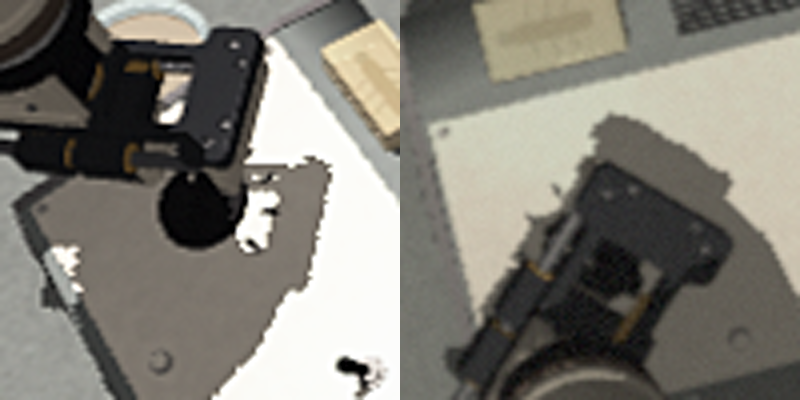

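The closed fingers hide the bar, but the skirt shows clear below them and there is no contact force. I'll creep in and sweep, logging force.

```bash
cat >> h.py <<'E'
def ft(sel): # force on tool against the push, and along bar, and normal
    f=np.deg2rad(75)-sel;_,Rp=pose(P);w=Rp.T@np.array(ctrl.get_state()['wrist_force'])
    return np.round([w@[np.sin(f),-np.cos(f),0],w@[np.cos(f),np.sin(f),0],w[2]],1)
E
python3 - <<'E'
from h import *
hit=ctrl.move_linear(*knob(.524,-3,h=12),velocity=15,until_force=1.5)
s=ctrl.get_state();_,Rp=pose(P);d=Rp.T@(s['position']-knob(.524,0,h=12)[0])
t=np.array([np.sin(np.deg2rad(45)),-np.cos(np.deg2rad(45)),0]);g=-d@t
print(hit,'gap',g,ft(.524),s['time_s'])
json.dump(g,open('g.json','w'))
if hit:
    for a in np.arange(.6,1.0,.07):
        ctrl.move_linear(*knob(a,g,h=12),velocity=25);print(round(a,2),ft(a),round(ctrl.get_state()['time_s'],2))
E
```

```text
False gap -2.905685461420935 [-0.   0.6  0.1] 6.6417
```

Run:
```python
from h import *
t=np.array([np.sin(np.deg2rad(45)),-np.cos(np.deg2rad(45)),0]);_,Rp=pose(P)
for k in range(4,14):
    ctrl.move_linear(*knob(.524,-k,h=12),velocity=20)
    d=Rp.T@(ctrl.get_state()['position']-knob(.524,0,h=12)[0]);f=ft(.524);print(k,round(d@t,1),f)
    if f[0]<-2: break
print(ctrl.get_state()['time_s'])
```

```text
4 4.0 [-0.1  0.4 -0.6]
5 4.6 [-2.4 -0.2  0.7]
7.1417
```

Run:
```python
from h import *
import cv2
g=-4.5
for a in np.arange(.6,1.0,.06):
    ctrl.move_linear(*knob(a,g,h=12),velocity=25);f=ft(a);print(round(a,2),f,round(ctrl.get_state()['time_s'],2))
    if abs(f[0])>12: break
a=ctrl.capture('side');f=lambda x,u,v:cv2.resize(x[v:v+100,u:u+100],(600,600),interpolation=cv2.INTER_CUBIC)
cv2.imwrite('pics/k2.png',f(a,160,180)[...,::-1])
```

```text
0.6 [-3.   0.5  1.3] 7.39
0.66 [-4.7 -0.8  1.9] 7.64
0.72 [-3.7  0.2 -0.8] 7.89
0.78 [-1.5  0.9 -0.5] 8.14
0.84 [-1.3  1.2 -0.7] 8.39
0.9 [-1.2  0.8 -0.4] 8.64
0.96 [-1.7 -0.4  0. ] 8.89
```

View pics/k2.png

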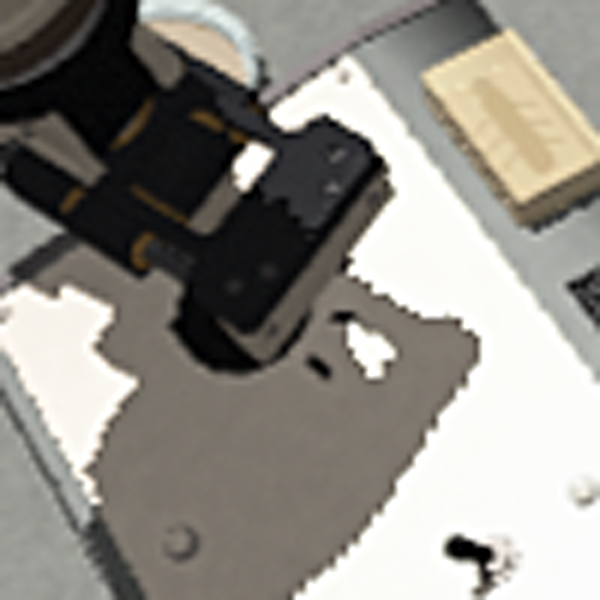

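```bash
cat >> h.py <<'E'
def look(sel,name):
    import cv2
    ctrl.move_linear(*knob(sel,4,h=12),velocity=60)
    ctrl.move_linear(*knob(sel,4,h=60),velocity=150)
    p,r=knob(sel,4,h=60); ctrl.move_linear(p+[0,110,40],velocity=300)
    im=ctrl.capture('side');cv2.imwrite(f'pics/{name}.png',cv2.resize(im[190:270,160:260],(750,600),interpolation=cv2.INTER_CUBIC)[...,::-1])
    for c in('side','top'):
        if c=='top':ctrl.capture('top')
        for n in('selector_top','pointer_tip'):print(c,n,[(np.round(d['centre']).tolist(),round(d['score'],2)) for d in ctrl.tip_of(n,c)[:2]])
    o,Rp=pose(P)
    for v in range(6):
        f=np.deg2rad(75-30*v);X=o+Rp@[-2+29*np.cos(f),55+29*np.sin(f),26];print(2*v+2,'V tip',X.round(),'crop px',((proj('side',X)[0]-[160,190])*7.5).round())
    print(ctrl.get_state()['time_s'])
E
python3 -c "
from h import *
look(.96,'k3')"
```

```text
side selector_top [([484.0, -19.0, 104.0], 0.65)]
side pointer_tip [([504.0, -5.0, 108.0], 0.76)]
top selector_top [([482.0, -22.0, 106.0], 0.96)]
top pointer_tip [([508.0, -5.0, 112.0], 0.81)]
2 V tip [483.   8. 106.] crop px [246. 193.]
4 V tip [497.   4. 109.] crop px [294. 185.]
6 V tip [507.  -7. 111.] crop px [336. 200.]
8 V tip [511. -22. 111.] crop px [360. 236.]
10 V tip [507. -36. 109.] crop px [360. 283.]
12 V tip [497. -46. 106.] crop px [336. 328.]
10.5417
```

View pics/k3.png

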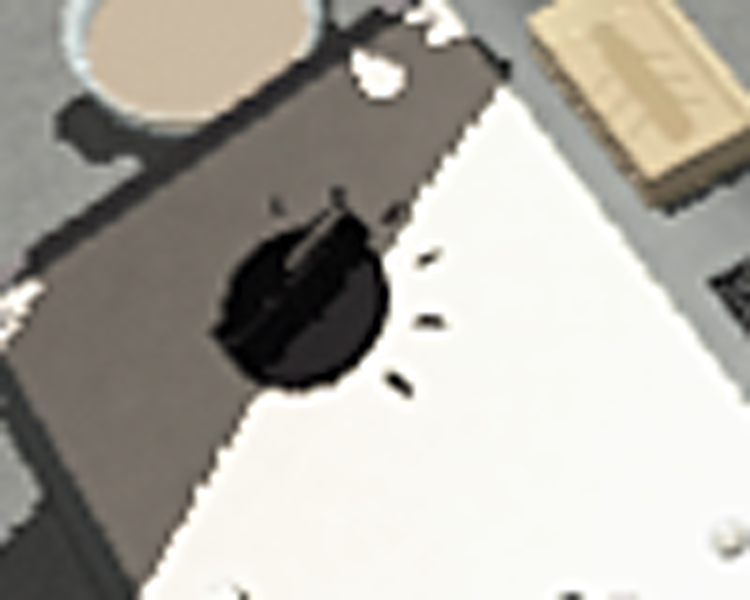

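The tip is at about (345,205) in the crop, matching the predicted 6 V position, and both cameras agree. One more click to go.

Run:
```python
from h import *
p,r=knob(.96,4,h=60)
ctrl.move_linear(p,r,velocity=300);ctrl.move_linear(*knob(.96,4,h=12),velocity=100)
ctrl.move_linear(*knob(.98,-4.5,h=12),velocity=25);print(ft(.98))
for a in np.arange(1.04,1.4,.05):
    ctrl.move_linear(*knob(a,-4.5,h=12),velocity=25);print(round(a,2),ft(a),round(ctrl.get_state()['time_s'],2))
look(a,'k4')
```

```text
[-3.1 -0.4  1.7]
1.04 [-4.1 -0.1  3.5] 12.47
1.09 [-5.6 -0.3  3.5] 12.72
1.14 [-5.7 -0.3  2. ] 12.97
1.19 [-4.7  0.4  2. ] 13.22
1.24 [-0.3  1.9 -0.4] 13.47
1.29 [-2.4  1.9 -0.2] 13.72
1.34 [-2.8  2.  -0.2] 13.97
1.39 [-3.   1.1 -0.6] 14.22
side selector_top [([487.0, -20.0, 101.0], 0.87)]
side pointer_tip []
top selector_top [([487.0, -18.0, 107.0], 0.75)]
top pointer_tip [([511.0, -21.0, 115.0], 0.93)]
2 V tip [483.   8. 106.] crop px [246. 193.]
4 V tip [497.   4. 109.] crop px [294. 185.]
6 V tip [507.  -7. 111.] crop px [336. 200.]
8 V tip [511. -22. 111.] crop px [360. 236.]
10 V tip [507. -36. 109.] crop px [360. 283.]
12 V tip [497. -46. 106.] crop px [336. 328.]
15.8167
```

View pics/k4.png

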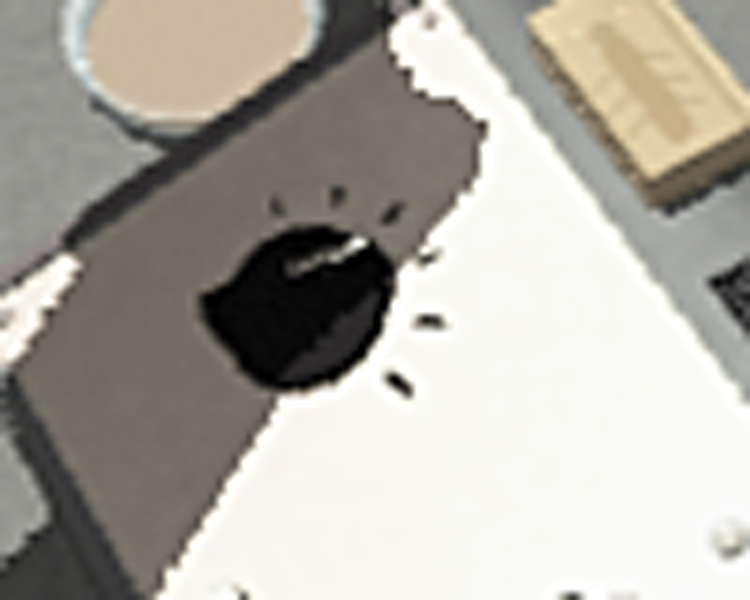

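The selector is at 8 V (line end at (366,240)) and the marks and specimen have not moved. Toggle next.

Run:
```python
from h import *
import cv2
ctrl.move_to(*sw(-3,h=80)); ctrl.move_linear(*sw(-3,h=20),velocity=100,until_force=4)
_,Rp=pose(P)
for a in [3,6,9,12,14,16,18,20]:
    ctrl.move_linear(*sw(a,h=20),velocity=30);w=Rp.T@np.array(ctrl.get_state()['wrist_force']);print(a,w.round(1),round(ctrl.get_state()['time_s'],2))
    if w[0]<-10: break
ctrl.move_linear(*sw(2,h=20),velocity=100);ctrl.move_linear(*sw(2,h=80),velocity=200)
p,r=sw(2,h=80);ctrl.move_linear(p+[-30,140,50],velocity=300)
ctrl.hold(.3)
im=ctrl.capture('side');cv2.imwrite('pics/s1.png',cv2.resize(im[170:340,150:320],(600,600),interpolation=cv2.INTER_CUBIC)[...,::-1])
print([(d['centre'].round() if hasattr(d['centre'],'round') else d['centre'],d['score']) for d in ctrl.tip_of('switch_tip','side')[:2]])
o,Rp=pose(P)
for n,x in(('off',13.2),('on',30.8)):X=o+Rp@[x,-85,34];print(n,X.round(),((proj('side',X)[0]-[150,170])*600/170).round())
print(ctrl.get_state()['time_s'])
```

```text
3 [-0.  -0.2 -0.3] 18.01
6 [-0.5  0.   0.9] 18.26
9 [-0.1 -0.8  0.2] 18.51
12 [-0.2 -0.5  0.1] 18.76
14 [-1.5 -0.5  1.7] 19.01
16 [-0.8 -0.9  1.3] 19.26
18 [ 0.2 -0.3  1. ] 19.51
20 [-0.   0.2  0.9] 19.76
[([546.5, -146.4, 117.9], 0.6)]
off [ 529. -154.  115.] [295. 356.]
on [ 546. -149.  120.] [321. 337.]
21.6
```

View pics/s1.png

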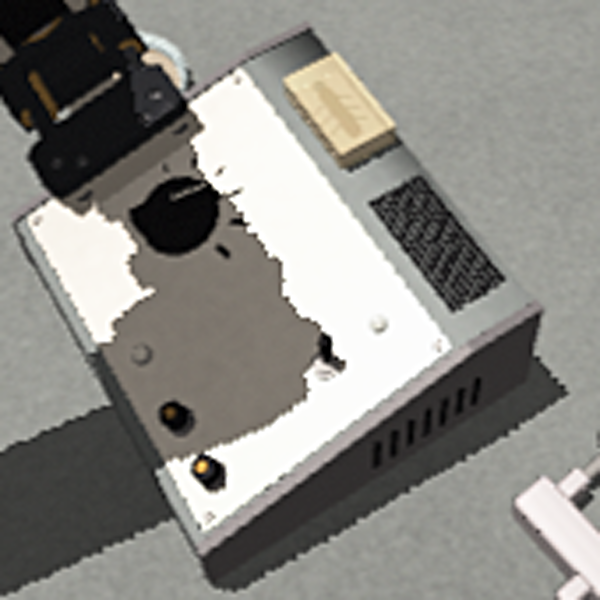

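The lever tip is at (323,338), the predicted "on" spot, and the selector still points to 8 V. The arm is clear, so I'll do a last numeric check and hand in.

Run:
```python
from h import *
import cv2
b=ctrl.capture('side');a=cv2.imread('pics/side0.png')[...,::-1]
for n,(v,u) in(('supply corner',(240,250)),('specimen',(180,225)),('boss',(290,290))):
    x=a[v:v+50,u:u+50].astype(int);y=b[v:v+50,u:u+50].astype(int)
    print(n,'phase shift px',np.round(cv2.phaseCorrelate(x.mean(2),y.mean(2)),2))
for n in('supply','panel','specimen','petri_dish','boss_head'):print(n,[np.round(d['centre']).tolist() for d in ctrl.tip_of(n,'side')[:1]])
print(np.round(ctrl.get_state()['wrist_force'],1))
ctrl.finish_job()
```

```text
Traceback (most recent call last):
ValueError: setting an array element with a sequence. The requested array has an inhomogeneous shape after 1 dimensions. The detected shape was (2,) + inhomogeneous part.
```

Run:
```python
from h import *
import cv2
b=ctrl.capture('side');a=cv2.imread('pics/side0.png')[...,::-1]
for n,(v,u) in(('supply corner',(240,250)),('specimen',(180,225)),('boss',(290,290))):
    print(n,np.round(cv2.phaseCorrelate(a[v:v+50,u:u+50].mean(2),b[v:v+50,u:u+50].mean(2))[0],2))
for n in('supply','panel','specimen','petri_dish','boss_head'):print(n,[np.round(d['centre']).tolist() for d in ctrl.tip_of(n,'side')[:1]])
print(np.round(ctrl.get_state()['wrist_force'],1))
ctrl.finish_job()
```

```text
supply corner [ 0.01 -0.02]
specimen [0.03 0.06]
boss [ 0.02 -0.02]
supply [[532.0, -67.0, -3.0]]
panel [[502.0, -73.0, 78.0]]
specimen [[604.0, 6.0, 102.0]]
petri_dish [[484.0, 152.0, 4.0]]
boss_head [[657.0, -266.0, -1.0]]
[-0.6  0.6 -0.5]
the job is handed in; nothing more can be done
```

The power supply is set to 8 V and its output is on. I handed the job in at about 22 s on the robot's clock.

- **Selector:** it started at 4 V. I pushed it with the closed fingertips, one click to 6 V and then one to 8 V, and checked by camera after each click. It never went past 8 V.
- **Output switch:** I pushed it over only after the selector was at 8 V. The last picture shows its lever within about 2 px of the predicted "on" position, and the network put the tip within about 4 mm of it. The selector still points to 8 V in that picture.
- **Surroundings:** comparing the first and last pictures, the supply corner, specimen and boss head moved less than 0.1 px. The petri dish was checked only by the network, and its position agrees within that method's error.
- **Forces:** the highest push I logged was about 6 N. The arm ended clear of everything, with under 1 N at the wrist.

Two checks did not go as planned. Contact with the selector came about 4.5 mm later than the finger thickness I had assumed, so I crept in until I felt it. At 8 V the side camera did not find the pointer tip, so I used the top camera and the picture, which agreed.

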